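Put away a pile of copy-room supplies

ROBOT

A 6-joint arm with a two-finger parallel gripper is mounted at the origin on the work surface. World frame = base frame: x ahead of the robot, y to its left, z up, the work surface at z = 0. Lengths are in m, angles in degrees, forces in N, time in s.
With the tool pointing down it reaches from about 0.375 to 0.9 m from the base axis. Payload 3.1 kg.
Tool frame: the origin (TCP) lies midway between the tips of the shut fingers; the grasp point (between the pads) lies 19 mm behind it; z points along the fingers, y is the line along which they close (so a half turn about z gives the same grasp; the last joint's range is limited). The gripper opens to 87 mm and grips with 3 to 60 N. Pads are 19 mm wide; open, the fingers measure 117 mm over their backs; the gripper's body (75 mm by 190 mm) begins 51 mm behind the grasp point.
Start: joints at [54.001, 30.224, 82.088, -0, 67.689, -10.227], TCP at [0.272, 0.563, 0.223] pointing down, gripper open.
Joint ranges: [-176.69, 176.69], [-43.24, 126.21], [12.49, 139.97], [-82, 262], [0, 151.66], [-163.58, 163.58]. Speed limits (degrees/s): [159.86, 159.86, 180, 180, 180, 180].

INTERFACE

Orientations are given as a 3x3 rotation matrix whose columns are the frame's x, y, z axes.
In Python, from rig import read_state, optics, bot gives the robot as it stands. The module is installed in compiled form; this text tells all that it offers.
- The arm moves only by the tool send_rows, never from a script. Its argument "commands" is a list of rows, each a list of 7 numbers: the turn, a rotation vector about the tool's x, y, z in units of 5 degrees (1.0 is 5 degrees), then the shift along the tool's x, y, z in units of 30 mm (1.0 is 30 mm), then the opening, from 0 (shut) to 1 (fully open). In form: [[rx, ry, rz, tx, ty, tz, gripper], ...]. A call has 1 to 20 rows; each row is the pose to reach, as a shift and turn from the pose commanded when the call began, along the tool's axes at that moment; what a row does not reach only later rows make up. A row lasts 1/12 s, in which the tool goes at most 41.7 mm and 7.16 degrees, less where a joint would pass 70% of its speed; a pose out of reach is approached as far as the arm can. A call with a gripper value outside its range is refused whole. The fingers move at their own pace and stop on an object; the grip force is fixed at half the most. Time passes only in rows, so rows that repeat a pose let the fingers close. It gives the time, the measured TCP pose, the force, the opening and the grip force at its end, in the units of the state.
- read_state(): the state, without advancing time (a new reading comes with each control period).
- optics.capture(name): name is "scene" or "top"; returns a dict with "image" (384x512x3 uint8, blue, green, red), "intrinsics" (3x3 intrinsics, pixels), "extrinsics" (4x4, takes a point from world to camera coordinates). Camera axes: x right, y down, z forward; pixel columns grow to the right and rows downward; lengths in m; the calibration is good to about 2 mm. A picture is of the moment at which its call begins. There is no depth.
- bot.hand_in(): hands the job in; it is judged then, once.
The state is a dict: "time_s": time; "joint_positions": joint angles; "qvel": joint speeds; "tau": joint torques, N m; "position": TCP position; "tcp_rot": TCP orientation; "force": force on the tool from outside, world axes, zero at the start; "moment": the same for the moment, N m; "opening": opening from 0.0 (shut) to 1.0 (fully open); "grasp_force": force on a finger pad.
Only numpy, scipy, OpenCV 4.12 (cv2) and the standard library are available. Lean on these libraries where they do the work, as an engineer would, in place of code of your own. Each camera call takes 0.05 s, during which the arm holds its last target. There are 200 camera calls.

TASK

Take the pile of supplies on the copy-room counter apart and put each thing away in its own place: the hand stamp upright in the smallest, rubber-lined tray, the tape roll flat over the pin of the round spindle, the note block flat in the middle-sized tray, and the carton flat in the long tray. Each must lie fully down inside its rim. Set things down rather than drop them, never tip the stamp over, and leave the stapler and the pen cup where they are.

Things in the scene. Friction and masses are not known exactly. Their poses are not given: they have to be found in the camera images.
- carton: closed brown cardboard carton of labels, 160 x 62 x 40 mm high (long side along its x), about 0.3 kg, lying flat on the counter at the bottom of the pile. Origin: centre of the underside, z up; a half turn makes no difference.
- note_block: block of plain off-white note paper, 70 x 50 x 30 mm high (long side along its x), about 80 g, lying flat on one end of the carton's top, which end varies. Origin: centre of the underside, z up.
- tape_roll: beige roll of packing tape on a cardboard core, lying flat on the other end of the carton's top, some 80 mm centre to centre from the note block: outside diameter 56 mm, bore 30 mm, 24 mm high, 60 g. Origin: centre of the underside, z up.
- stamp: wooden hand stamp standing upright on the tape roll: flat base 44 x 30 x 16 mm (long side along its x), thin steel neck, and above it a round dark wooden knob 26 mm in diameter, full width from 40 to 58 mm above the underside; 64 mm high in all, 80 g. It only stands loose on the roll. Origin: centre of the underside, z up.
- carton_tray: long shallow steel tray (dark floor, bright rim) fixed to the counter, the largest of the three; inside 180 x 82 mm (long side along its x), floor 4 mm thick, walls 4 mm thick, the rim 10 mm above the counter. Place of the carton. Origin: centre of the underside, on the counter, z up.
- note_tray: middle-sized shallow steel tray (dark floor, bright rim) fixed to the counter; inside 90 x 70 mm (long side along its x), floor 4 mm thick, walls 4 mm thick, rim 10 mm above the counter. Place of the note block. Origin: centre of the underside, on the counter, z up.
- stamp_rest: smallest shallow steel tray (dark floor, bright rim) fixed to the counter, with a black rubber lining; inside 64 x 50 mm (long side along its x), floor 4 mm thick, walls 4 mm thick, rim 10 mm above the counter. Place of the stamp, which may stand at any yaw that fits. Origin: centre of the underside, on the counter, z up.
- tape_spindle: black round disc, 76 mm in diameter and 8 mm thick, fixed to the counter, with an upright steel pin in its centre, 10 mm in diameter, narrowing at the tip 48 mm above the counter. Place of the tape roll, which lies flat on the disc around the pin. Origin: centre of the disc's underside, on the counter, z up.
- stapler: black and grey desk stapler, loose, 130 x 36 x 52 mm high (long along its x), standing on the counter; to be left alone. Origin: centre of the underside, z up.
- pen_cup: black round pen cup with three pens, loose, 76 mm in diameter, 95 mm high (pens up to 140 mm), standing beyond the work; to be left alone. Origin: centre of the underside, z up.
Mind the look-alikes: they are no part of the job. What is shaped like the stamp_rest but orange is not meant. What is shaped like the tape_roll but pink is not meant.

How it is judged:
By the outcome, as a careful person would: the job done as asked, in the order asked, and still so for the second after the job is handed in, with the robot touching nothing.
It also fails if it takes over 112 s, if anything falls off the work surface, if the arm or the gripper's body presses on something with over 40 N, if the wrist force passes 120 N, or if a joint passes its speed limit or range.

## Working session

There is one attempt and no reset: what is moved stays moved. The work goes in short steps, Python scripts to look and compute and a tool call to move; the robot and the scene stay as the last step left them, time stands still between calls to the robot, and variables do not carry over. Pictures are saved under pics/ and viewed, at most 14 in all, crops included, and the job is handed in when it is done.

Besides the shell and the picture viewer there is one more tool, called after ">>>" as name(argument=value, ...) on one line, values as JSON. send_rows: Moves the arm, as the interface text tells. Its arguments: {"type":"object","properties":{"commands":{"type":"array","items":{"type":"array","items":{"type":"number"}}}},"required":["commands"]}

```bash
mkdir -p pics; python3 - <<'E'
from rig import read_state, optics
import cv2,numpy as np
for n in("scene","top"):
    c=optics.capture(n); cv2.imwrite(f"pics/{n}0.png",c["image"]); print(n,c["intrinsics"].tolist(),np.round(c["extrinsics"],4).tolist())
s=read_state(); print(s["time_s"],s["position"],np.round(s["tcp_rot"],3).tolist(),s["force"],s["opening"])
E
```

```text
scene [[465.95967226494076, 0.0, 254.78410946250068], [0.0, 465.95967226494076, 191.1407110033883], [0.0, 0.0, 1.0]] [[-0.7072, 0.7068, -0.0162, 0.4395], [0.5412, 0.5264, -0.6557, -0.2671], [-0.4549, -0.4725, -0.7549, 1.5204], [0.0, 0.0, 0.0, 1.0]]
top [[378.1617271301108, 0.0, 255.70643370029498], [0.0, 378.1617271301108, 195.9922188165918], [0.0, 0.0, 1.0]] [[-0.0295, -0.9996, -0.0028, 0.0104], [-0.9923, 0.0296, -0.12, 0.6156], [0.1201, -0.0008, -0.9928, 1.1535], [0.0, 0.0, 0.0, 1.0]]
0.1 [0.27132861 0.56230152 0.22166337] [[-0.901, 0.435, -0.001], [0.435, 0.901, -0.002], [0.0, -0.002, -1.0]] [-9.43244762e-01 -8.30819720e-04  8.79047962e-01] 1.0023060746281462
```

View pics/scene0.png

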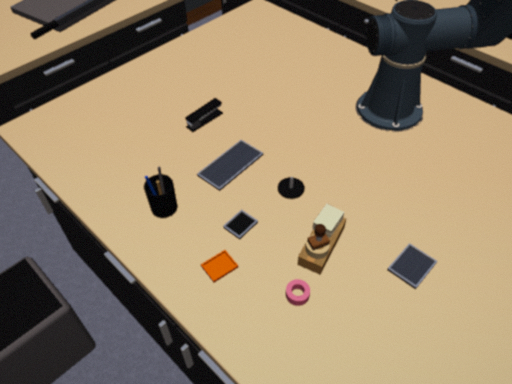

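View pics/top0.png

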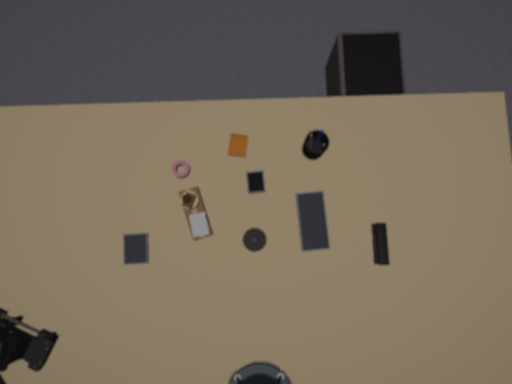

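The scene view shows:
- pile at (323,237), stapler at (204,113), pen cup at (161,196)
- long tray at (230,164), middle tray at (412,266)
- small dark tray at (241,224), orange look-alike at (220,266)
- spindle at (291,188), pink ring look-alike at (297,292)

The stamp_rest has to be the dark tray at (241,224), not the orange one. The tape_roll is the beige ring in the pile, under the stamp, not the pink one. I'll confirm both in an enlarged crop.

```bash
cat > h.py <<'E'
import cv2,numpy as np
from rig import read_state, optics
def cap(n):
    c=optics.capture(n); return c["image"],c["intrinsics"],c["extrinsics"]
def plane(K,E,uv,z):
    uv=np.atleast_2d(np.asarray(uv,float)); R,t=E[:3,:3],E[:3,3]; o=-R.T@t
    d=np.c_[uv,np.ones(len(uv))]@np.linalg.inv(K).T@R
    return o+d*((z-o[2])/d[:,2])[:,None]
def rect(P):
    (cx,cy),(w,h),a=cv2.minAreaRect((np.asarray(P)[:,:2]*1000).astype(np.float32))
    if w<h: w,h,a=h,w,a+90
    return f"c=({cx:.1f},{cy:.1f}) {w:.1f}x{h:.1f} yaw={(a+90)%180-90:.1f}"
E
python3 - <<'E'
from h import *
out=[]
for n,(x0,y0,w,h),z0 in(("scene",(190,175,200,150),0.006),("top",(100,120,200,150),0.006)):
    im,K,E=cap(n); out.append(cv2.resize(im[y0:y0+h,x0:x0+w],None,fx=4,fy=4,interpolation=cv2.INTER_CUBIC))
    hsv=cv2.cvtColor(im,cv2.COLOR_BGR2HSV)
    # anything not table-coloured
    tab=cv2.inRange(hsv,(12,70,120),(25,150,255)); m=cv2.bitwise_not(tab)
    cs,_=cv2.findContours(m,cv2.RETR_EXTERNAL,cv2.CHAIN_APPROX_NONE)
    for c in cs:
        a=cv2.contourArea(c)
        if 60<a<5000:
            c=c[:,0]; print(n,a,c.mean(0).round(),rect(plane(K,E,c,.008)))
    print(n, hsv[300,200] if n=="scene" else hsv[300,200])
cv2.imwrite("pics/crops_s.png",out[0]);cv2.imwrite("pics/crops_t.png",out[1])
E
```

```text
scene 514.5 [297. 292.] c=(710.8,230.3) 67.3x58.7 yaw=44.5
scene 620.0 [219. 265.] c=(790.3,46.4) 73.5x61.9 yaw=-8.9
scene 1219.5 [412. 265.] c=(462.4,378.0) 106.4x81.7 yaw=1.7
scene 342.0 [321. 254.] c=(567.3,182.9) 166.9x63.6 yaw=15.7
scene 543.0 [240. 223.] c=(665.7,-9.3) 77.8x64.1 yaw=4.1
scene 857.0 [324. 227.] c=(523.1,153.2) 155.1x62.9 yaw=17.5
scene 424.0 [291. 188.] c=(481.3,2.3) 78.0x72.1 yaw=43.1
scene 1086.0 [160. 192.] c=(744.4,-247.4) 188.1x80.3 yaw=67.1
scene 1514.5 [230. 164.] c=(534.0,-187.7) 194.4x97.0 yaw=3.8
scene 588.5 [204. 114.] c=(442.3,-409.1) 164.7x75.6 yaw=2.4
scene 1972.0 [59. 12.] c=(471.5,-1327.5) 434.6x306.6 yaw=-46.8
scene [ 20  79 209]
top 1126.5 [259. 374.] c=(80.6,-5.0) 201.0x69.9 yaw=88.4
top 2405.5 [ 20. 346.] c=(185.1,704.7) 227.6x179.2 yaw=3.0
top 892.0 [135. 248.] c=(463.2,379.6) 109.1x88.4 yaw=2.7
top 445.5 [254. 239.] c=(481.6,1.6) 76.4x75.9 yaw=88.3
top 640.5 [380. 244.] c=(455.7,-396.9) 136.5x51.4 yaw=0.3
top 1847.0 [312. 221.] c=(534.9,-187.1) 198.9x100.6 yaw=4.0
top 967.0 [195. 212.] c=(570.4,188.9) 165.6x72.3 yaw=16.7
top 472.0 [255. 181.] c=(667.4,-7.9) 82.0x68.0 yaw=3.5
top 261.5 [181. 169.] c=(716.0,233.9) 62.6x59.4 yaw=25.5
top 295.5 [238. 145.] c=(790.2,46.6) 67.8x53.5 yaw=-9.0
top 638.5 [315. 144.] c=(786.5,-209.8) 116.0x81.9 yaw=-28.4
top [ 20  72 141]
```

View pics/crops_s.png

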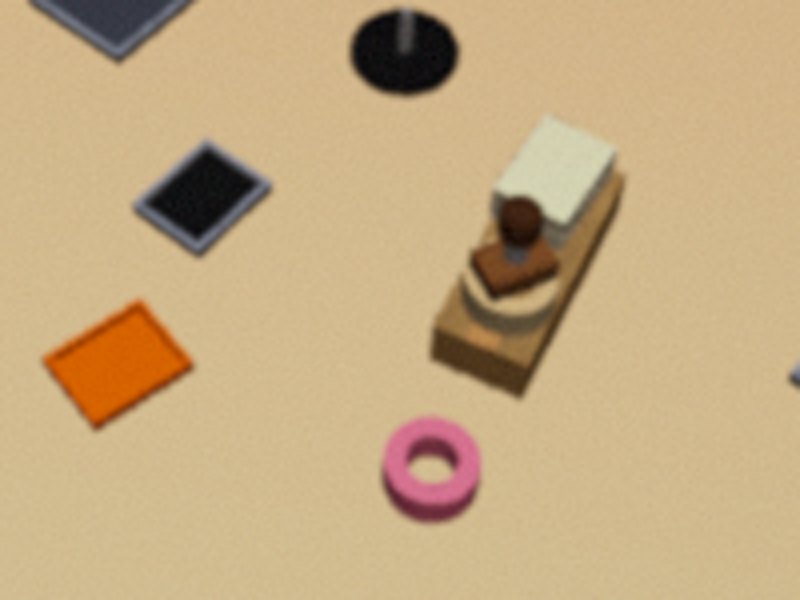

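View pics/crops_t.png

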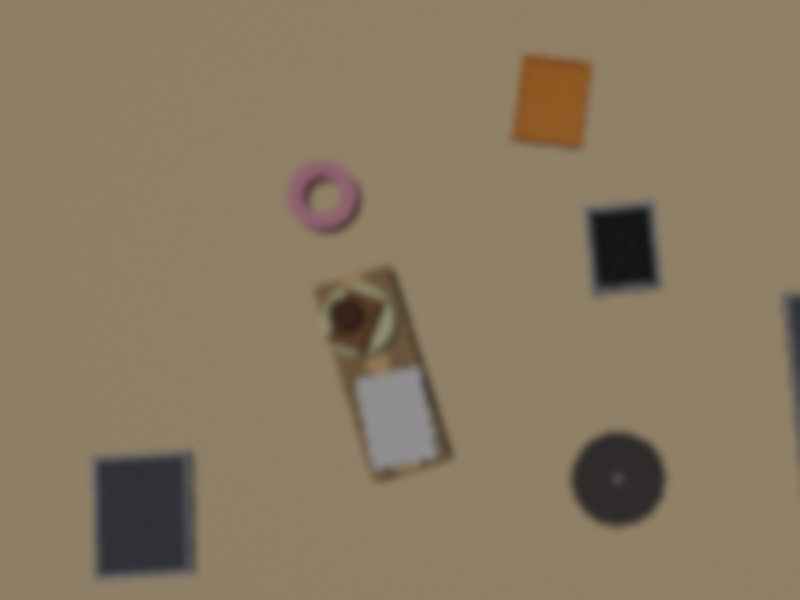

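Confirmed. In the crops, the dark tray with the bright rim and black lining is the stamp_rest, and the all-orange one is not. The beige ring under the stamp is the tape_roll; the pink ring stands alone. The note block is on the near end of the carton, and the roll with the stamp is on the far end. Next I'll measure the parts of the pile.

```bash
cat > pile.py <<'E'
from h import *
def lc(m,bias=None):
    cs,_=cv2.findContours(m,cv2.RETR_EXTERNAL,cv2.CHAIN_APPROX_NONE); return max(cs,key=cv2.contourArea)[:,0]
k={}
for n,(x0,y0,w,h) in(("scene",(295,200,58,74)),("top",(172,183,46,62))):
    im,K,E=cap(n); f=4
    c=cv2.resize(im[y0:y0+h,x0:x0+w],None,fx=f,fy=f,interpolation=cv2.INTER_CUBIC)
    hsv=cv2.cvtColor(c,cv2.COLOR_BGR2HSV); H,S,V=cv2.split(hsv)
    px=lambda p:(np.asarray(p,float)+.5)/f-.5+[x0,y0]
    T=.45*np.median(V[:6]) # reference table brightness
    red=((H<14)|(H>170))&(S>90)
    knob=(red&(V<T*.75 if n=="scene" else V<T*.85)).astype(np.uint8)*255
    st=(red&(V<T*1.6)).astype(np.uint8)*255
    nb=((S<45)&(V>T*1.9)).astype(np.uint8)*255
    for nm,m,z in(("knob",knob,.113),("stamp",st,.080),("note",nb,.070)):
        m=cv2.morphologyEx(m,cv2.MORPH_OPEN,np.ones((5,5)))
        try: q=lc(m)
        except ValueError: print(n,nm,"none"); continue
        (u,v),r=cv2.minEnclosingCircle(q); k[n,nm]=px([u,v]),K,E
        print(n,nm,px([u,v]).round(1),round(r/f,1),px(q.mean(0)).round(1),plane(K,E,px([u,v]),z).round(4)[0],rect(plane(K,E,px(q),z)))
        cv2.drawContours(c,[q],-1,{"knob":(0,255,255),"stamp":(0,255,0),"note":(255,0,0)}[nm],1)
    cv2.imwrite(f"pics/pile_{n}.png",cv2.resize(c,None,fx=1.9,fy=1.9))
(a,Ka,Ea),(b,Kb,Eb)=k["scene","knob"],k["top","knob"]
X=cv2.triangulatePoints(Ka@Ea[:3],Kb@Eb[:3],a,b); print("knob",(X[:3]/X[3]).T)
E
python3 pile.py; python3 -c "
import cv2,numpy as np
a,b=cv2.imread('pics/pile_scene.png'),cv2.imread('pics/pile_top.png');h=max(a.shape[0],b.shape[0])
p=lambda i:cv2.copyMakeBorder(i,0,h-i.shape[0],0,0,0)
cv2.imwrite('pics/pile.png',np.hstack([p(a),p(b)])[:600,:800])"
```

```text
scene knob [319.  230.4] 6.3 [319.  231.2] [0.6064 0.1955 0.113 ] c=(604.9,196.6) 32.5x22.9 yaw=44.4
scene stamp [317.9 236.1] 12.1 [317.6 238.2] [0.6004 0.1909 0.08  ] c=(601.2,188.5) 63.9x46.8 yaw=54.7
scene note [328.5 216.8] 14.7 [328.6 216.8] [0.5313 0.168  0.07  ] c=(531.3,167.9) 65.2x47.7 yaw=11.1
top knob [187.4 198.9] 3.0 [187.6 199.1] [0.6039 0.1936 0.113 ] c=(603.8,192.8) 16.3x13.3 yaw=-1.7
top stamp [188.7 199.7] 6.0 [188.4 200.1] [0.6051 0.1955 0.08  ] c=(606.5,199.0) 34.0x29.1 yaw=-21.1
top note [198.2 224.3] 13.6 [198.4 224.3] [0.5303 0.169  0.07  ] c=(531.0,168.5) 71.5x51.1 yaw=11.1
knob [[0.60427803 0.19415541 0.10966444]]
```

View pics/pile.png

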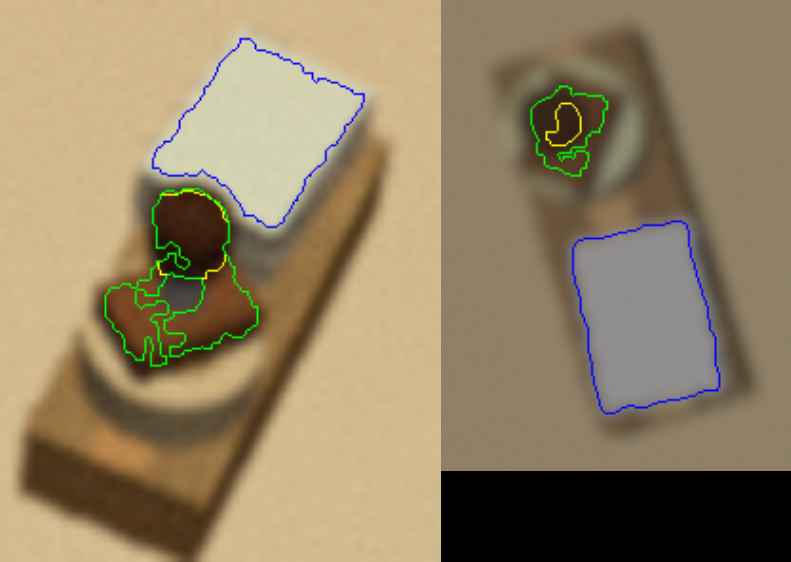

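```bash
cat > d.py <<'E'
# usage: d.py x y z(mm) closing_yaw -> shift/turn in row units from the current pose
import sys; from h import *; from scipy.spatial.transform import Rotation as Ro
def delta(x,y,z,a):
    s=read_state(); R=np.array(s["tcp_rot"]); p=np.array(s["position"])
    a=np.radians(a); Y=np.array([np.cos(a),np.sin(a),0]); Z=np.array([0,0,-1.]); T=np.c_[np.cross(Y,Z),Y,Z]
    r=Ro.from_matrix(R.T@T).as_rotvec(degrees=True)/5; t=R.T@(np.array([x,y,z])/1000-p)/.03
    return np.r_[r,t].round(3)
if __name__=="__main__":
    for q in sys.argv[1:]: print(q,delta(*map(float,q.split(","))).tolist())
    s=read_state(); print(s["time_s"],np.round(s["force"],2),s["opening"])
E
python3 d.py 604.5,194.5,200,64 604.5,194.5,95,64
python3 - <<'E'
from h import *
for n,cs in(("scene",[(100,290),(143,368),(258,312)]),("top",[(385,300),(365,355),(328,340)])):
    im,K,E=cap(n); o=(np.array(cs)/7.6+[295,200]) if n=="scene" else np.array(cs)/4+[100,120]
    P=plane(K,E,o,.08)[:,:2]*1000; print(n,P.round(1).tolist(),[np.degrees(np.arctan2(*(P[i+1]-P[i])[::-1])).round(1) for i in(0,1)],np.linalg.norm(np.diff(P,axis=0),axis=1).round(1),"centre",((P[0]+P[2])/2).round(1))
E
```

```text
604.5,194.5,200,64 [-0.008, -0.001, 0.046, -15.33, -6.226, 0.743]
604.5,194.5,95,64 [-0.008, -0.001, 0.046, -15.33, -6.223, 4.243]
0.3 [-0.85 -0.5   0.33] 1.0009902880593198
scene [[620.8, 178.3], [633.5, 206.5], [593.2, 218.3]] [np.float64(65.6), np.float64(163.7)] [30.9 42.1] centre [607.  198.3]
top [[618.8, 172.5], [577.4, 188.1], [589.6, 216.0]] [np.float64(159.4), np.float64(66.3)] [44.3 30.5] centre [604.2 194.2]
```

The stamp's long side is at about -20° yaw and the knob centre is near (604.5, 194.5). Moving above it.

>>> send_rows(commands=[[0, 0, 0, -1, -0.4, 0, 1], [0, 0, 0, -2.2, -0.9, 0, 1], [0, 0, 0, -3.5, -1.4, 0, 1], [0, 0, 0, -4.8, -1.95, 0, 1], [0, 0, 0, -6.1, -2.5, 0, 1], [0, 0, 0, -7.4, -3, 0, 1], [0, 0, 0, -8.7, -3.5, 0, 1], [0, 0, 0, -10, -4.1, 0, 1], [0, 0, 0, -11.3, -4.6, 0, 1], [0, 0, 0, -12.6, -5.1, 0, 1], [0, 0, 0, -13.8, -5.6, 0, 1], [0, 0, 0, -14.7, -6, 0, 1], [0, 0, 0.05, -15.33, -6.22, 0.2, 1], [0, 0, 0.05, -15.33, -6.22, 0.75, 1], [0, 0, 0.05, -15.33, -6.22, 0.75, 1], [0, 0, 0.05, -15.33, -6.22, 0.75, 1]])

```text
time_s: 1.73
position: [0.6037, 0.1945, 0.199]
tcp_rot: [[-0.898, 0.439, -0.003], [0.439, 0.898, -0.0], [0.003, -0.002, -1.0]]
force: [0.3, 0.9, 0.0]
opening: 1.001
grasp_force: 0.0
```

```bash
python3 d.py 604.5,194.5,95,64
```

```text
604.5,194.5,95,64 [-0.019, -0.034, -0.012, -0.034, 0.017, 3.468]
1.7333 [0.34 0.92 0.01] 1.0012846721653328
```

>>> send_rows(commands=[[0, 0, 0, 0, 0, 0.6, 1], [0, 0, 0, 0, 0, 1.3, 0.7], [0, 0, 0, 0, 0, 2, 0.5], [0, 0, 0, 0, 0, 2.6, 0.5], [0, 0, 0, 0, 0, 3.1, 0.5], [0, 0, 0, 0, 0, 3.4, 0.5], [0, 0, 0, 0, 0, 3.47, 0.45], [0, 0, 0, 0, 0, 3.47, 0.45], [0, 0, 0, 0, 0, 3.47, 0.45]])

```text
time_s: 2.48
position: [0.6054, 0.1954, 0.0971]
tcp_rot: [[-0.899, 0.438, 0.002], [0.438, 0.899, 0.0], [-0.002, 0.001, -1.0]]
force: [0.2, 0.6, -0.5]
opening: 0.494
grasp_force: 0.0
```

```bash
python3 - <<'E'
from h import *
im,K,E=cap("scene"); a=cv2.resize(im[185:275,280:370],None,fx=6,fy=6,interpolation=cv2.INTER_CUBIC)
cv2.imwrite("pics/g1.png",a); print(read_state()["opening"])
E
```

```text
0.48111406044212324
```

View pics/g1.png

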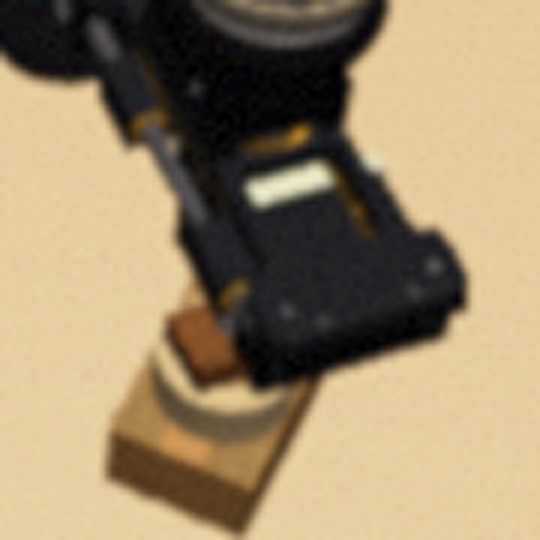

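The view shows the gripper around the stamp, with the base still upright near (205,345) in the crop and the knob hidden. Closing gently.

>>> send_rows(commands=[[0, 0, 0, 0, 0, 0.05, 0.4], [0, 0, 0, 0, 0, 0.05, 0.36], [0, 0, 0, 0, 0, 0.05, 0.32], [0, 0, 0, 0, 0, 0.05, 0.3], [0, 0, 0, 0, 0, 0.05, 0.28], [0, 0, 0, 0, 0, 0.05, 0.26], [0, 0, 0, 0, 0, 0.05, 0.2], [0, 0, 0, 0, 0, 0.05, 0], [0, 0, 0, 0, 0, 0.05, 0], [0, 0, 0, 0, 0, 0.05, 0], [0, 0, 0, 0, 0, 0.05, 0]])

```text
time_s: 3.45
position: [0.6051, 0.1949, 0.0947]
tcp_rot: [[-0.899, 0.439, 0.001], [0.439, 0.899, 0.0], [-0.001, 0.001, -1.0]]
force: [1.1, 1.4, 2.7]
opening: 0.28
grasp_force: 30.0
```

>>> send_rows(commands=[[0, 0, 0, 0, 0, -0.15, 0], [0, 0, 0, 0, 0, -0.45, 0], [0, 0, 0, 0, 0, -0.9, 0], [0, 0, 0, 0, 0, -1.4, 0], [0, 0, 0, 0, 0, -1.9, 0], [0, 0, 0, 0, 0, -2.3, 0], [0, 0, 0, 0, 0, -2.5, 0], [0, 0, 0, 0, 0, -2.5, 0]])

```text
time_s: 4.12
position: [0.6056, 0.1949, 0.1714]
tcp_rot: [[-0.899, 0.439, 0.003], [0.439, 0.899, 0.0], [-0.003, 0.002, -1.0]]
force: [-1.5, -0.3, -0.5]
opening: 0.285
grasp_force: 30.0
```

```bash
python3 d.py 666,-8.5,130,88; python3 - <<'E'
from h import *
im,K,E=cap("scene"); a=cv2.resize(im[170:290,270:390],None,fx=5,fy=5,interpolation=cv2.INTER_CUBIC)
cv2.imwrite("pics/g2.png",a)
E
```

```text
666,-8.5,130,88 [0.013, 0.035, -4.804, -4.779, -5.213, 1.383]
4.1167 [-1.47 -0.26 -0.55] 0.2847136235481976
```

View pics/g2.png

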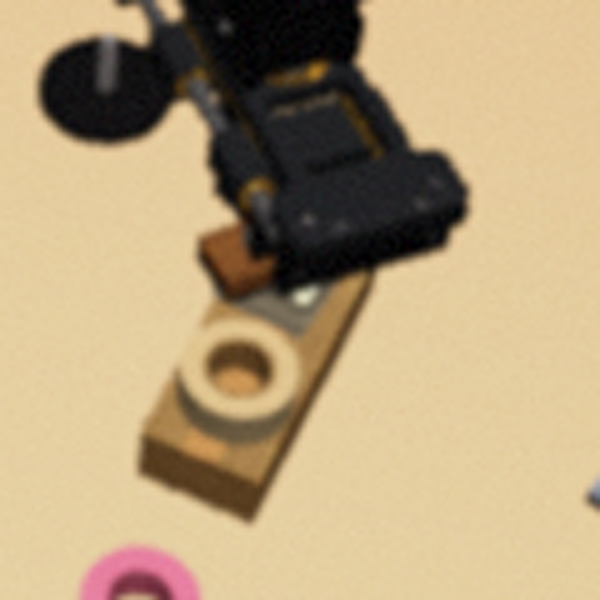

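The stamp is lifted at crop (237,262) and upright, and the roll stayed on the carton at crop (240,370). Moving to the rest.

>>> send_rows(commands=[[0, 0, -0.2, -0.2, -0.2, 0, 0], [0, 0, -0.6, -0.6, -0.6, 0, 0], [0, 0, -1, -1, -1.1, 0.1, 0], [0, 0, -1.5, -1.5, -1.6, 0.3, 0], [0, 0, -2, -2, -2.2, 0.5, 0], [0, 0, -2.5, -2.5, -2.8, 0.7, 0], [0, 0, -3.1, -3.1, -3.4, 0.9, 0], [0, 0, -3.6, -3.6, -3.9, 1.1, 0], [0, 0, -4.1, -4.1, -4.4, 1.2, 0], [0, 0, -4.5, -4.5, -4.8, 1.3, 0], [0, 0, -4.7, -4.7, -5.1, 1.38, 0], [0, 0, -4.8, -4.78, -5.21, 1.38, 0], [0, 0, -4.8, -4.78, -5.21, 1.38, 0], [0, 0, -4.8, -4.78, -5.21, 1.38, 0]])

```text
time_s: 5.33
position: [0.6643, -0.0081, 0.1274]
tcp_rot: [[-0.999, 0.036, -0.002], [0.036, 0.999, 0.001], [0.002, 0.001, -1.0]]
force: [-0.0, 0.3, -1.5]
opening: 0.281
grasp_force: 30.0
```

```bash
python3 d.py 666,-8.5,45,88; python3 - <<'E'
from h import *
im,K,E=cap("scene"); a=cv2.resize(im[150:270,180:300],None,fx=5,fy=5,interpolation=cv2.INTER_CUBIC)
cv2.imwrite("pics/g3.png",a)
E
```

```text
666,-8.5,45,88 [0.008, -0.02, -0.013, -0.061, -0.013, 2.745]
5.3333 [-0.01  0.28 -1.54] 0.28093316095638154
```

View pics/g3.png

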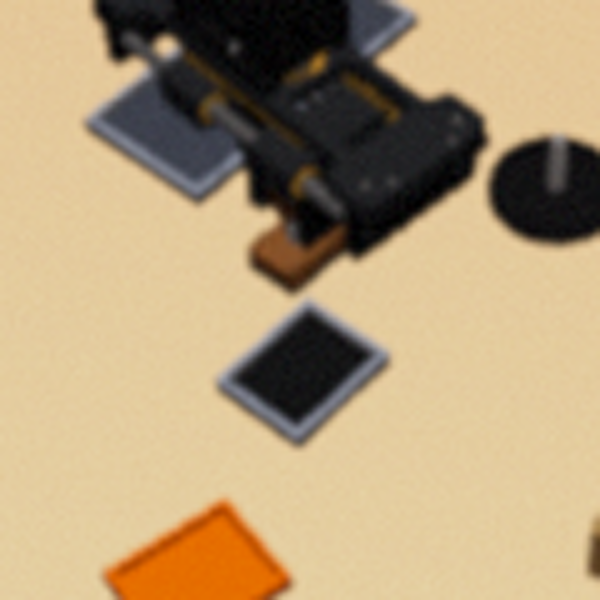

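The stamp is upright and square over the black-lined tray (crop (303,372)). Lowering it.

>>> send_rows(commands=[[0, 0, 0, -0.06, 0, 0.3, 0], [0, 0, 0, -0.06, 0, 0.8, 0], [0, 0, 0, -0.06, 0, 1.4, 0], [0, 0, 0, -0.06, 0, 1.9, 0], [0, 0, 0, -0.06, 0, 2.3, 0], [0, 0, 0, -0.06, 0, 2.6, 0], [0, 0, 0, -0.06, 0, 2.75, 0], [0, 0, 0, -0.06, 0, 2.85, 0], [0, 0, 0, -0.06, 0, 2.92, 0], [0, 0, 0, -0.06, 0, 2.96, 0], [0, 0, 0, -0.06, 0, 2.96, 0], [0, 0, 0, -0.06, 0, 2.96, 0]])

```text
time_s: 6.38
position: [0.6673, -0.0087, 0.0399]
tcp_rot: [[-0.999, 0.035, 0.001], [0.035, 0.999, -0.0], [-0.001, -0.0, -1.0]]
force: [-0.3, 0.1, -0.4]
opening: 0.283
grasp_force: 30.0
```

>>> send_rows(commands=[[0, 0, 0, 0.03, 0, 0.04, 0], [0, 0, 0, 0.03, 0, 0.08, 0], [0, 0, 0, 0.03, 0, 0.12, 0], [0, 0, 0, 0.03, 0, 0.15, 0], [0, 0, 0, 0.03, 0, 0.15, 0], [0, 0, 0, 0.03, 0, 0.15, 0]])

```text
time_s: 6.88
position: [0.6659, -0.0086, 0.0348]
tcp_rot: [[-0.999, 0.035, -0.0], [0.035, 0.999, -0.0], [0.0, -0.0, -1.0]]
force: [0.1, -0.7, 0.0]
opening: 0.283
grasp_force: 30.0
```

>>> send_rows(commands=[[0, 0, 0, 0, 0, 0.02, 0], [0, 0, 0, 0, 0, 0.05, 0], [0, 0, 0, 0, 0, 0.05, 0], [0, 0, 0, 0, 0, 0.05, 0]])

```text
time_s: 7.22
position: [0.6661, -0.0085, 0.0346]
tcp_rot: [[-0.999, 0.035, 0.001], [0.035, 0.999, -0.0], [-0.001, -0.0, -1.0]]
force: [-1.0, -0.4, 6.4]
opening: 0.282
grasp_force: 30.0
```

Contact on the floor. Releasing slowly, then lifting.

>>> send_rows(commands=[[0, 0, 0, 0, 0, 0.02, 0.3], [0, 0, 0, 0, 0, 0.02, 0.36], [0, 0, 0, 0, 0, 0.02, 0.42], [0, 0, 0, 0, 0, 0.02, 0.48], [0, 0, 0, 0, 0, 0.02, 0.55], [0, 0, 0, 0, 0, 0, 0.65], [0, 0, 0, 0, 0, 0, 0.8], [0, 0, 0, 0, 0, 0, 1], [0, 0, 0, 0, 0, -0.1, 1], [0, 0, 0, 0, 0, -0.5, 1], [0, 0, 0, 0, 0, -1.2, 1], [0, 0, 0, 0, 0, -2, 1], [0, 0, 0, 0, 0, -3, 1], [0, 0, 0, 0, 0, -4, 1], [0, 0, 0, 0, 0, -4.5, 1], [0, 0, 0, 0, 0, -4.5, 1]])

```text
time_s: 8.55
position: [0.6692, -0.009, 0.1744]
tcp_rot: [[-0.999, 0.035, 0.011], [0.035, 0.999, -0.002], [-0.011, -0.002, -1.0]]
force: [0.6, -0.7, 0.5]
opening: 0.998
grasp_force: 0.0
```

```bash
cat > pile2.py <<'E'
from h import *
ims=[]
for n,(x0,y0,w,h) in(("scene",(295,200,58,74)),("top",(172,183,46,62))):
    im,K,E=cap(n); f=4
    c=cv2.resize(im[y0:y0+h,x0:x0+w],None,fx=f,fy=f,interpolation=cv2.INTER_CUBIC)
    ims.append(cv2.resize(c,None,fx=1.9,fy=1.9))
h=max(i.shape[0] for i in ims)
cv2.imwrite("pics/pile2.png",np.hstack([cv2.copyMakeBorder(i,0,h-i.shape[0],0,0,0) for i in ims]))
# stamp close-up pasted from scene
im,K,E=cap("scene"); cv2.imwrite("pics/st.png",cv2.resize(im[190:245,215:265],None,fx=6,fy=6,interpolation=cv2.INTER_CUBIC))
a,b=cv2.imread("pics/pile2.png"),cv2.imread("pics/st.png"); b=b[:, :800]
a[h-130:,441:]=0; s=cv2.resize(b,(118,130)); a[h-130:,441:441+118]=s
cv2.imwrite("pics/pile2.png",a[:600,:800])
E
python3 pile2.py
```

```text
(no output)
```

View pics/pile2.png

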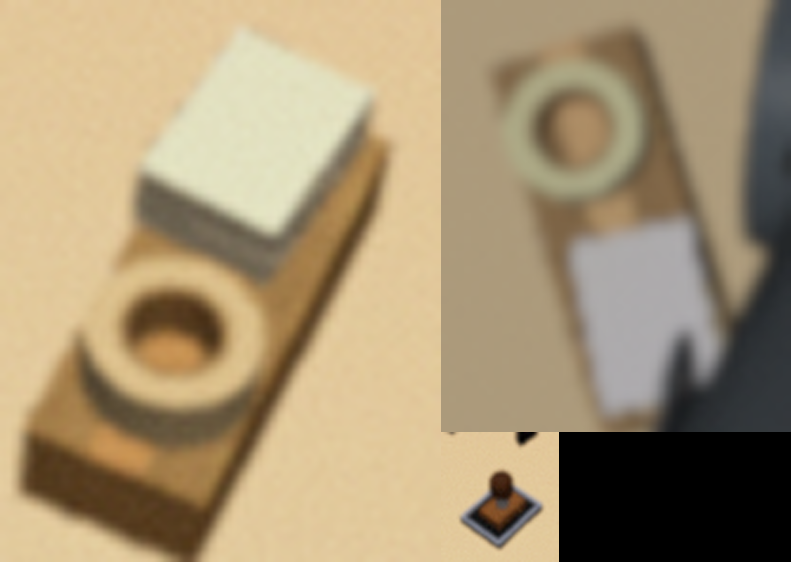

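The stamp stands upright inside the rest (lower inset), and the roll and note block are undisturbed. The roll's rim is centred at composite px (173,334) in scene and (575,128) in top.

```bash
python3 - <<'E'
from h import *
Q={"scene":dict(roll=(173,334),note=[(243,32),(372,98),(278,236),(141,170)]),"top":dict(roll=(134,128))}
off={"scene":(295,200),"top":(172,183)}
for n in Q:
    im,K,E=cap(n); f=lambda p:np.array(p)/7.6-.4+off[n]
    print(n,"roll",plane(K,E,f(Q[n]["roll"]),.064).round(4))
    if n=="scene":
        print(rect(plane(K,E,f(Q[n]["note"]),.07)))
        print("carton", np.round(plane(K,E,f([(30,430),(200,505),(388,145)]),.04),4))
E
python3 d.py 603,193,110,106 603,193,43.5,106
```

```text
scene roll [[0.608  0.1974 0.064 ]]
c=(531.6,169.0) 68.6x48.9 yaw=10.9
carton [[0.6529 0.1797 0.04  ]
 [0.6369 0.2351 0.04  ]
 [0.4856 0.1903 0.04  ]]
top roll [[0.6078 0.1968 0.064 ]]
603,193,110,106 [0.012, -0.038, -3.605, 2.283, 6.634, 1.898]
603,193,43.5,106 [0.012, -0.038, -3.605, 2.276, 6.633, 4.114]
8.8 [-0.17  0.7   0.07] 0.9969541026544892
```

```bash
python3 d.py 608,197,120,106.5 608,197,44,106.5
```

```text
608,197,120,106.5 [0.012, -0.038, -3.705, 2.123, 6.774, 1.564]
608,197,44,106.5 [0.012, -0.038, -3.705, 2.114, 6.772, 4.097]
8.8 [-0.17  0.7   0.07] 0.9969541026544892
```

>>> send_rows(commands=[[0, 0, -0.5, 0.3, 1, 0.1, 1], [0, 0, -1.1, 0.7, 2.2, 0.3, 1], [0, 0, -1.8, 1.1, 3.4, 0.6, 1], [0, 0, -2.5, 1.5, 4.6, 0.9, 1], [0, 0, -3.1, 1.8, 5.7, 1.2, 1], [0, 0, -3.6, 2, 6.4, 1.5, 1], [0, 0, -3.7, 2.12, 6.77, 1.56, 1], [0, 0, -3.7, 2.12, 6.77, 1.56, 1], [0, 0, -3.7, 2.12, 6.77, 1.56, 1], [0, 0, -3.7, 2.12, 6.77, 1.56, 1]])

```text
time_s: 9.63
position: [0.6104, 0.1953, 0.1216]
tcp_rot: [[-0.959, -0.282, 0.001], [-0.282, 0.959, -0.001], [-0.001, -0.001, -1.0]]
force: [-0.2, 0.4, -0.2]
opening: 0.999
grasp_force: 0.0
```

```bash
python3 d.py 608,197,45,106.5
```

```text
608,197,45,106.5 [-0.009, 0.006, -0.023, 0.063, 0.08, 2.553]
9.6333 [-0.19  0.36 -0.23] 0.9993207973722606
```

>>> send_rows(commands=[[0, 0, 0, 0.06, 0.08, 0.4, 1], [0, 0, 0, 0.06, 0.08, 1, 1], [0, 0, 0, 0.06, 0.08, 1.6, 1], [0, 0, 0, 0.06, 0.08, 2.1, 1], [0, 0, 0, 0.06, 0.08, 2.4, 1], [0, 0, 0, 0.06, 0.08, 2.55, 1], [0, 0, 0, 0.06, 0.08, 2.55, 1], [0, 0, 0, 0.06, 0.08, 2.55, 0.85], [0, 0, 0, 0.06, 0.08, 2.55, 0.85]])

```text
time_s: 10.38
position: [0.6081, 0.1982, 0.046]
tcp_rot: [[-0.959, -0.283, 0.002], [-0.283, 0.959, 0.0], [-0.002, -0.0, -1.0]]
force: [0.5, -0.4, 0.3]
opening: 0.921
grasp_force: 0.0
```

>>> send_rows(commands=[[0, 0, 0, 0, 0, 0, 0.75], [0, 0, 0, 0, 0, 0, 0.7], [0, 0, 0, 0, 0, 0, 0.66], [0, 0, 0, 0, 0, 0, 0.62], [0, 0, 0, 0, 0, 0, 0.5], [0, 0, 0, 0, 0, 0, 0.3], [0, 0, 0, 0, 0, 0, 0.3], [0, 0, 0, 0, 0, 0, 0.3], [0, 0, 0, 0, 0, -0.1, 0.3], [0, 0, 0, 0, 0, -0.4, 0.3], [0, 0, 0, 0, 0, -0.9, 0.3], [0, 0, 0, 0, 0, -1.5, 0.3], [0, 0, 0, 0, 0, -2.1, 0.3], [0, 0, 0, 0, 0, -2.5, 0.3], [0, 0, 0, 0, 0, -2.6, 0.3], [0, 0, 0, 0, 0, -2.6, 0.3]])

```text
time_s: 11.72
position: [0.6078, 0.1985, 0.1242]
tcp_rot: [[-0.959, -0.284, 0.002], [-0.284, 0.959, 0.0], [-0.002, -0.0, -1.0]]
force: [0.8, 1.0, -1.1]
opening: 0.644
grasp_force: 30.0
```

```bash
python3 d.py 481.5,2,110,106.5; python3 - <<'E'
from h import *
im,K,E=cap("scene"); a=cv2.resize(im[150:280,270:400],None,fx=4,fy=4,interpolation=cv2.INTER_CUBIC)
b=optics.capture("top")["image"][170:250,160:275]
cv2.imwrite("pics/g4.png",a)
# spindle pin tip: bright pixels inside the black disc
for n,(x0,y0,w,h) in(("scene",(270,170,45,35)),("top",(238,224,34,32))):
    im,K,E=cap(n); g=cv2.cvtColor(im[y0:y0+h,x0:x0+w],cv2.COLOR_BGR2GRAY); T=g[0].mean()
    d=(g<.5*T).astype(np.uint8); cs,_=cv2.findContours(d,0,1); c=max(cs,key=cv2.contourArea); (e,ax,an)=cv2.fitEllipse(cv2.convexHull(c))
    print(n,np.array(e)+[x0,y0],plane(K,E,np.array(e)+[x0,y0],.008).round(4),ax)
E
```

```text
481.5,2,110,106.5 [-0.005, 0.028, -0.004, 5.897, -5.088, 0.462]
11.7167 [ 0.76  0.98 -1.11] 0.643503672889286
scene [298.99142456 190.46537018] [[0.4746 0.0259 0.008 ]] (40.203704833984375, 46.18285369873047)
top [254.2396431  239.33012009] [[0.4804 0.0009 0.008 ]] (21.406539916992188, 21.584152221679688)
```

View pics/g4.png

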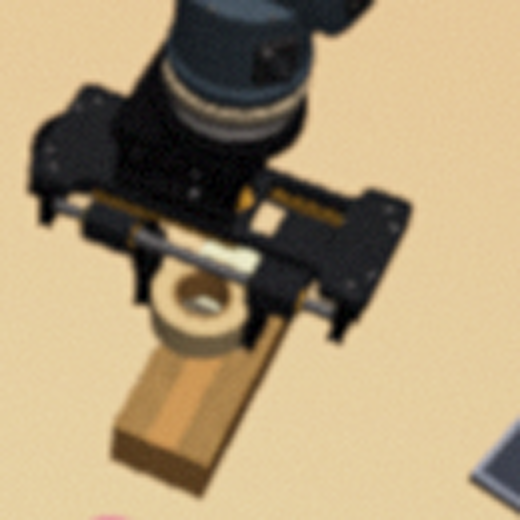

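The roll is held level at crop (205,310). Moving it over the spindle at (481, 1.5).

>>> send_rows(commands=[[0, 0, 0, 0.2, -0.2, 0, 0.3], [0, 0, 0, 0.6, -0.5, 0, 0.3], [0, 0, 0, 1.2, -1, 0, 0.3], [0, 0, 0, 1.8, -1.6, 0, 0.3], [0, 0, 0, 2.5, -2.2, 0, 0.3], [0, 0, 0, 3.2, -2.8, 0.1, 0.3], [0, 0, 0, 3.9, -3.4, 0.2, 0.3], [0, 0, 0, 4.6, -4, 0.3, 0.3], [0, 0, 0, 5.2, -4.5, 0.4, 0.3], [0, 0, 0, 5.7, -4.9, 0.46, 0.3], [0, 0, 0, 5.91, -5.1, 0.46, 0.3], [0, 0, 0, 5.91, -5.1, 0.46, 0.3], [0, 0, 0, 5.91, -5.1, 0.46, 0.3], [0, 0, 0, 5.91, -5.1, 0.46, 0.3]])

```text
time_s: 13.08
position: [0.4814, 0.0018, 0.1093]
tcp_rot: [[-0.959, -0.284, 0.001], [-0.284, 0.959, -0.0], [-0.001, -0.0, -1.0]]
force: [-0.1, 0.5, -0.8]
opening: 0.645
grasp_force: 30.0
```

```bash
python3 d.py 481,1.5,55,106.5 481,1.5,17,106.5
```

```text
481,1.5,55,106.5 [-0.004, 0.014, -0.0, 0.019, -0.005, 1.809]
481,1.5,17,106.5 [-0.004, 0.014, -0.0, 0.021, -0.004, 3.076]
13.0833 [-0.1   0.53 -0.82] 0.644584990996996
```

>>> send_rows(commands=[[0, 0, 0, 0.02, 0, 0.3, 0.3], [0, 0, 0, 0.02, 0, 0.7, 0.3], [0, 0, 0, 0.02, 0, 1.1, 0.3], [0, 0, 0, 0.02, 0, 1.5, 0.3], [0, 0, 0, 0.02, 0, 1.8, 0.3], [0, 0, 0, 0.02, 0, 2.1, 0.3], [0, 0, 0, 0.02, 0, 2.4, 0.3], [0, 0, 0, 0.02, 0, 2.65, 0.3], [0, 0, 0, 0.02, 0, 2.85, 0.3], [0, 0, 0, 0.02, 0, 3, 0.3], [0, 0, 0, 0.02, 0, 3.05, 0.3], [0, 0, 0, 0.02, 0, 3.05, 0.3], [0, 0, 0, 0.02, 0, 3.1, 0.3], [0, 0, 0, 0.02, 0, 3.14, 0.3], [0, 0, 0, 0.02, 0, 3.14, 0.3]])

```text
time_s: 14.33
position: [0.48, 0.0012, 0.0151]
tcp_rot: [[-0.959, -0.284, 0.0], [-0.284, 0.959, -0.0], [-0.0, -0.0, -1.0]]
force: [0.0, -0.0, 0.1]
opening: 0.643
grasp_force: 30.0
```

>>> send_rows(commands=[[0, 0, 0, 0, 0, 0.02, 0.3], [0, 0, 0, 0, 0, 0.05, 0.3], [0, 0, 0, 0, 0, 0.07, 0.3], [0, 0, 0, 0, 0, 0.07, 0.3]])

```text
time_s: 14.67
position: [0.48, 0.0012, 0.0132]
tcp_rot: [[-0.959, -0.284, 0.0], [-0.284, 0.959, -0.0], [-0.0, -0.0, -1.0]]
force: [-0.6, -0.0, 3.0]
opening: 0.644
grasp_force: 30.0
```

>>> send_rows(commands=[[0, 0, 0, 0, 0, 0.03, 0.3], [0, 0, 0, 0, 0, 0.03, 0.67], [0, 0, 0, 0, 0, 0.03, 0.72], [0, 0, 0, 0, 0, 0.03, 0.8], [0, 0, 0, 0, 0, 0.03, 0.9], [0, 0, 0, 0, 0, 0, 1], [0, 0, 0, 0, 0, 0, 1], [0, 0, 0, 0, 0, -0.3, 1], [0, 0, 0, 0, 0, -0.9, 1], [0, 0, 0, 0, 0, -1.7, 1], [0, 0, 0, 0, 0, -2.7, 1], [0, 0, 0, 0, 0, -3.5, 1], [0, 0, 0, 0, 0, -3.7, 1], [0, 0, 0, 0, 0, -3.7, 1]])

```text
time_s: 15.83
position: [0.4813, 0.001, 0.1261]
tcp_rot: [[-0.959, -0.284, 0.005], [-0.284, 0.959, -0.001], [-0.004, -0.003, -1.0]]
force: [0.2, 0.3, 0.7]
opening: 1.001
grasp_force: 0.0
```

```bash
python3 d.py 531.3,168.5,125,101 
```

```text
531.3,168.5,125,101 [-0.026, 0.052, 1.097, -3.184, 4.879, 0.037]
15.8333 [0.17 0.35 0.66] 1.0005356612069096
```

>>> send_rows(commands=[[0, 0, 0.2, -0.5, 0.8, 0, 1], [0, 0, 0.4, -1.2, 1.8, 0, 1], [0, 0, 0.7, -1.9, 2.9, 0, 1], [0, 0, 0.9, -2.5, 3.9, 0, 1], [0, 0, 1, -3, 4.6, 0, 1], [0, 0, 1.1, -3.18, 4.88, 0, 1], [0, 0, 1.1, -3.18, 4.88, 0, 1], [0, 0, 1.1, -3.18, 4.88, 0, 1], [0, 0, 1.1, -3.18, 4.88, 0, 1]])

```text
time_s: 16.58
position: [0.5287, 0.1679, 0.1228]
tcp_rot: [[-0.982, -0.19, -0.003], [-0.19, 0.982, -0.001], [0.003, -0.0, -1.0]]
force: [-0.2, -0.6, 0.3]
opening: 1.006
grasp_force: 0.0
```

```bash
python3 d.py 531.3,168.5,52,101; python3 - <<'E'
from h import *
im,K,E=cap("scene"); a=cv2.resize(im[150:280,220:350],None,fx=4,fy=4,interpolation=cv2.INTER_CUBIC)
cv2.imwrite("pics/g5.png",a)
E
```

```text
531.3,168.5,52,101 [-0.001, -0.034, -0.007, -0.097, 0.005, 2.359]
16.5833 [-0.18 -0.56  0.25] 1.0061738164597465
```

View pics/g5.png

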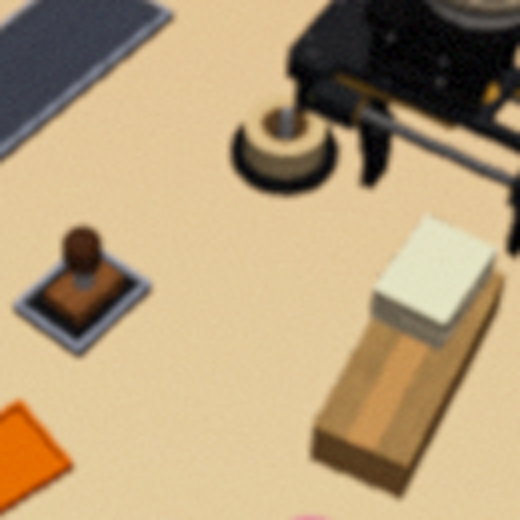

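The roll lies flat around the pin at crop (287,150), and the stamp is fine at crop (82,285). Now the note block.

>>> send_rows(commands=[[0, 0, 0, -0.06, 0, 0.4, 1], [0, 0, 0, -0.06, 0, 1, 1], [0, 0, 0, -0.06, 0, 1.6, 1], [0, 0, 0, -0.06, 0, 2.1, 0.9], [0, 0, 0, -0.06, 0, 2.34, 0.8], [0, 0, 0, -0.06, 0, 2.38, 0.75], [0, 0, 0, -0.06, 0, 2.38, 0.7], [0, 0, 0, -0.06, 0, 2.38, 0.66], [0, 0, 0, -0.06, 0, 2.38, 0.62], [0, 0, 0, -0.06, 0, 2.38, 0.58], [0, 0, 0, -0.06, 0, 2.38, 0.54], [0, 0, 0, -0.06, 0, 2.38, 0.45], [0, 0, 0, -0.06, 0, 2.38, 0.3], [0, 0, 0, -0.06, 0, 2.38, 0.3], [0, 0, 0, -0.06, 0, 2.38, 0.3]])

```text
time_s: 17.88
position: [0.5321, 0.1692, 0.0532]
tcp_rot: [[-0.982, -0.191, 0.001], [-0.191, 0.982, 0.0], [-0.001, -0.0, -1.0]]
force: [-1.0, -0.3, 5.1]
opening: 0.572
grasp_force: 30.0
```

>>> send_rows(commands=[[0, 0, 0, 0, 0, -0.1, 0.3], [0, 0, 0, 0, 0, -0.4, 0.3], [0, 0, 0, 0, 0, -0.9, 0.3], [0, 0, 0, 0, 0, -1.4, 0.3], [0, 0, 0, 0, 0, -1.8, 0.3], [0, 0, 0, 0, 0, -2, 0.3], [0, 0, 0, 0, 0, -2, 0.3]])

```text
time_s: 18.47
position: [0.5325, 0.1692, 0.114]
tcp_rot: [[-0.982, -0.191, 0.003], [-0.191, 0.982, 0.0], [-0.003, -0.0, -1.0]]
force: [0.2, 0.3, -0.7]
opening: 0.572
grasp_force: 30.0
```

```bash
python3 d.py 463,379,80,92.3
```

```text
463,379,80,92.3 [-0.001, 0.035, 1.737, 0.947, 7.308, 1.129]
18.4667 [ 0.22  0.33 -0.67] 0.5718809635576252
```

>>> send_rows(commands=[[0, 0, 0.1, 0.05, 0.3, 0, 0.3], [0, 0, 0.2, 0.1, 0.8, 0, 0.3], [0, 0, 0.4, 0.2, 1.5, 0, 0.3], [0, 0, 0.6, 0.3, 2.3, 0.1, 0.3], [0, 0, 0.8, 0.4, 3.2, 0.3, 0.3], [0, 0, 1, 0.55, 4.1, 0.5, 0.3], [0, 0, 1.2, 0.65, 5, 0.7, 0.3], [0, 0, 1.4, 0.75, 5.9, 0.9, 0.3], [0, 0, 1.6, 0.85, 6.6, 1, 0.3], [0, 0, 1.7, 0.92, 7.1, 1.1, 0.3], [0, 0, 1.74, 0.95, 7.31, 1.13, 0.3], [0, 0, 1.74, 0.95, 7.31, 1.13, 0.3], [0, 0, 1.74, 0.95, 7.31, 1.13, 0.3], [0, 0, 1.74, 0.95, 7.31, 1.13, 0.3]])

```text
time_s: 19.63
position: [0.462, 0.3781, 0.0784]
tcp_rot: [[-0.999, -0.039, -0.001], [-0.039, 0.999, -0.001], [0.001, -0.001, -1.0]]
force: [-0.6, -0.8, 0.3]
opening: 0.575
grasp_force: 30.0
```

```bash
python3 d.py 463,379,18.5,92.3; python3 - <<'E'
from h import *
im,K,E=cap("scene"); a=cv2.resize(im[190:320,350:480],None,fx=4,fy=4,interpolation=cv2.INTER_CUBIC)
cv2.imwrite("pics/g6.png",a)
E
```

```text
463,379,18.5,92.3 [-0.007, -0.006, -0.012, -0.036, 0.031, 1.996]
19.6333 [-0.6  -0.76  0.31] 0.5748544611312016
```

View pics/g6.png

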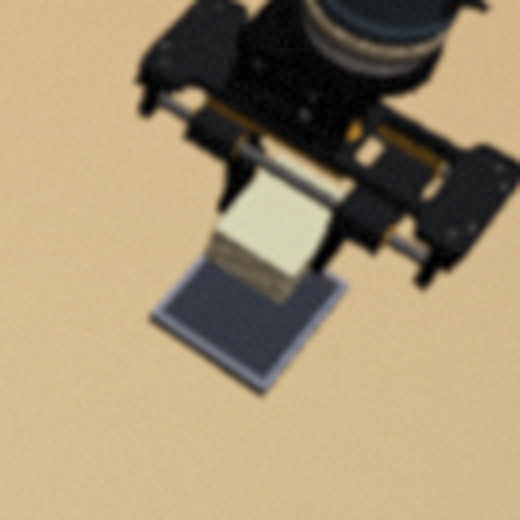

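The block is held level and square over the middle-sized tray (block near crop (270,230), tray near (250,315)). Lowering it.

>>> send_rows(commands=[[0, 0, 0, -0.03, 0.03, 0.3, 0.3], [0, 0, 0, -0.03, 0.03, 0.7, 0.3], [0, 0, 0, -0.03, 0.03, 1.1, 0.3], [0, 0, 0, -0.03, 0.03, 1.45, 0.3], [0, 0, 0, -0.03, 0.03, 1.7, 0.3], [0, 0, 0, -0.03, 0.03, 1.85, 0.3], [0, 0, 0, -0.03, 0.03, 1.93, 0.3], [0, 0, 0, -0.03, 0.03, 1.97, 0.3], [0, 0, 0, -0.03, 0.03, 1.97, 0.3], [0, 0, 0, -0.03, 0.03, 2, 0.3], [0, 0, 0, -0.03, 0.03, 2.02, 0.3], [0, 0, 0, -0.03, 0.03, 2.02, 0.3]])

```text
time_s: 20.68
position: [0.4629, 0.38, 0.0183]
tcp_rot: [[-0.999, -0.04, 0.001], [-0.04, 0.999, 0.0], [-0.001, 0.0, -1.0]]
force: [0.5, 0.5, -1.6]
opening: 0.569
grasp_force: 30.0
```

>>> send_rows(commands=[[0, 0, 0, 0, 0, 0.02, 0.3], [0, 0, 0, 0, 0, 0.04, 0.3], [0, 0, 0, 0, 0, 0.06, 0.3], [0, 0, 0, 0, 0, 0.06, 0.3]])

```text
time_s: 21.02
position: [0.4629, 0.38, 0.0171]
tcp_rot: [[-0.999, -0.04, 0.001], [-0.04, 0.999, 0.0], [-0.001, 0.0, -1.0]]
force: [-0.7, -0.6, 5.6]
opening: 0.575
grasp_force: 30.0
```

>>> send_rows(commands=[[0, 0, 0, 0, 0, 0.02, 0.58], [0, 0, 0, 0, 0, 0.02, 0.62], [0, 0, 0, 0, 0, 0.02, 0.67], [0, 0, 0, 0, 0, 0.02, 0.75], [0, 0, 0, 0, 0, 0, 0.85], [0, 0, 0, 0, 0, 0, 1], [0, 0, 0, 0, 0, -0.2, 1], [0, 0, 0, 0, 0, -0.8, 1], [0, 0, 0, 0, 0, -1.6, 1], [0, 0, 0, 0, 0, -2.6, 1], [0, 0, 0, 0, 0, -3.1, 1], [0, 0, 0, 0, 0, -3.2, 1], [0, 0, 0, 0, 0, -3.2, 1]])

```text
time_s: 22.1
position: [0.4635, 0.3803, 0.1136]
tcp_rot: [[-0.999, -0.04, 0.003], [-0.04, 0.999, 0.001], [-0.003, 0.001, -1.0]]
force: [-0.3, -0.1, -0.5]
opening: 1.0
grasp_force: 0.0
```

```bash
python3 - <<'E'
from h import *
# carton: brown mask, top face/outline in the top view
im,K,E=cap("top"); x0,y0,w,h=165,175,60,75
c=cv2.resize(im[y0:y0+h,x0:x0+w],None,fx=4,fy=4,interpolation=cv2.INTER_CUBIC); hsv=cv2.cvtColor(c,cv2.COLOR_BGR2HSV)
m=((hsv[...,1]>105)|(hsv[...,2]<105)).astype(np.uint8)*255; m=cv2.morphologyEx(m,cv2.MORPH_CLOSE,np.ones((9,9)))
q=max(cv2.findContours(m,0,1)[0],key=cv2.contourArea)[:,0]
print(rect(plane(K,E,(q+.5)/4-.5+[x0,y0],.04)))
cv2.drawContours(c,[q],-1,(0,255,0),1)
a=cap("scene")[0]; b=cv2.resize(a[200:300,290:450],None,fx=3.4,fy=3.4,interpolation=cv2.INTER_CUBIC); b=b[:300]
cv2.imwrite("pics/g7.png",np.hstack([c,b]))
E
python3 d.py 569,185,100,106.5
```

```text
c=(568.1,180.9) 155.6x61.5 yaw=16.6
569,185,100,106.5 [-0.007, -0.019, -2.845, -3.306, -6.617, 0.379]
22.2 [ 0.1  -0.73  0.13] 0.9985973655218202
```

View pics/g7.png

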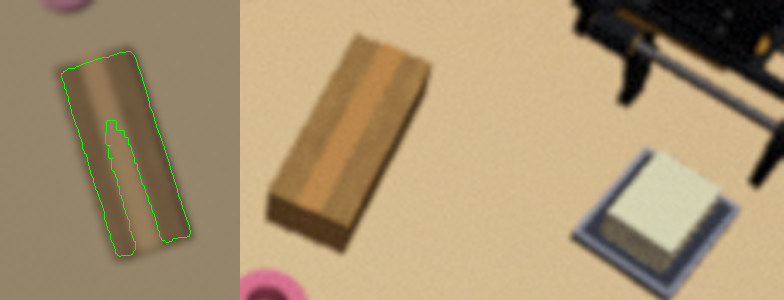

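The note block lies flat in its tray at (665,205) in the picture. The carton's top corners in the scene part are (268,192), (345,224), (432,67) and (358,35).

```bash
python3 - <<'E'
from h import *
im,K,E=cap("scene"); print(rect(plane(K,E,np.array([(28,192),(105,224),(192,67),(118,35)])/3.4-.35+[290,200],.04)))
E
python3 d.py 568.5,183.5,90,106.5
```

```text
c=(569.1,185.2) 159.2x60.5 yaw=16.3
568.5,183.5,90,106.5 [-0.011, -0.03, -2.844, -3.297, -6.662, 0.696]
22.25 [-0.34 -0.14 -0.04] 0.9999766238888047
```

>>> send_rows(commands=[[0, 0, -0.4, -0.5, -0.9, 0, 1], [0, 0, -0.9, -1.1, -2.1, 0, 1], [0, 0, -1.4, -1.7, -3.3, 0, 1], [0, 0, -2, -2.3, -4.5, 0, 1], [0, 0, -2.5, -2.9, -5.6, 0, 1], [0, 0, -2.8, -3.2, -6.4, 0.2, 1], [0, 0, -2.84, -3.3, -6.63, 0.7, 1], [0, 0, -2.84, -3.3, -6.63, 0.7, 1], [0, 0, -2.84, -3.3, -6.63, 0.7, 1], [0, 0, -2.84, -3.3, -6.63, 0.7, 1]])

```text
time_s: 23.08
position: [0.5685, 0.1857, 0.0904]
tcp_rot: [[-0.959, -0.284, -0.002], [-0.284, 0.959, 0.0], [0.002, 0.001, -1.0]]
force: [-0.3, -0.2, -0.0]
opening: 0.999
grasp_force: 0.0
```

```bash
python3 d.py 569,184.5,15,106.4
```

```text
569,184.5,15,106.4 [0.008, -0.027, 0.021, -0.012, -0.046, 2.512]
23.0833 [-0.27 -0.18 -0.04] 0.9990532173769294
```

>>> send_rows(commands=[[0, 0, 0, 0, -0.05, 0.4, 1], [0, 0, 0, 0, -0.05, 0.9, 1], [0, 0, 0, 0, -0.05, 1.4, 1], [0, 0, 0, 0, -0.05, 1.9, 1], [0, 0, 0, 0, -0.05, 2.3, 1], [0, 0, 0, 0, -0.05, 2.47, 1], [0, 0, 0, 0, -0.05, 2.5, 0.95], [0, 0, 0, 0, -0.05, 2.5, 0.9], [0, 0, 0, 0, -0.05, 2.5, 0.85], [0, 0, 0, 0, -0.05, 2.5, 0.8], [0, 0, 0, 0, -0.05, 2.5, 0.76], [0, 0, 0, 0, -0.05, 2.5, 0.72], [0, 0, 0, 0, -0.05, 2.5, 0.65], [0, 0, 0, 0, -0.05, 2.5, 0.4], [0, 0, 0, 0, -0.05, 2.5, 0.4], [0, 0, 0, 0, -0.05, 2.5, 0.4]])

```text
time_s: 24.42
position: [0.5702, 0.1842, 0.0168]
tcp_rot: [[-0.959, -0.283, 0.001], [-0.283, 0.959, 0.001], [-0.001, 0.001, -1.0]]
force: [-1.1, 4.1, 5.9]
opening: 0.711
grasp_force: 30.0
```

```bash
python3 d.py 569,184.5,100,106.4
```

```text
569,184.5,100,106.4 [0.009, 0.012, 0.009, 0.034, 0.022, -2.774]
24.4167 [-1.12  4.07  5.85] 0.7110412604772305
```

>>> send_rows(commands=[[0, 0, 0, 0, 0, -0.1, 0.4], [0, 0, 0, 0, 0, -0.4, 0.4], [0, 0, 0, 0, 0, -0.9, 0.4], [0, 0, 0, 0, 0, -1.5, 0.4], [0, 0, 0, 0, 0, -2.1, 0.4], [0, 0, 0, 0, 0, -2.7, 0.4], [0, 0, 0, 0, 0, -3.3, 0.4], [0, 0, 0, 0, 0, -3.7, 0.4], [0, 0, 0, 0, 0, -3.8, 0.4], [0, 0, 0, 0, 0, -3.8, 0.4]])

```text
time_s: 25.25
position: [0.5704, 0.1832, 0.131]
tcp_rot: [[-0.959, -0.284, 0.002], [-0.284, 0.959, -0.0], [-0.001, -0.001, -1.0]]
force: [0.1, -0.7, -4.2]
opening: 0.711
grasp_force: 30.0
```

```bash
python3 - <<'E'
from h import *
im,K,E=cap("scene"); a=cv2.resize(im[140:280,250:400],None,fx=4,fy=4,interpolation=cv2.INTER_CUBIC)
cv2.imwrite("pics/g8.png",a)
E
python3 d.py 534.5,-187.5,90,93.8
```

```text
534.5,-187.5,90,93.8 [-0.005, -0.005, 2.535, 4.629, -11.515, 1.341]
25.3 [-0.41 -0.77 -2.47] 0.7067850025970832
```

View pics/g8.png

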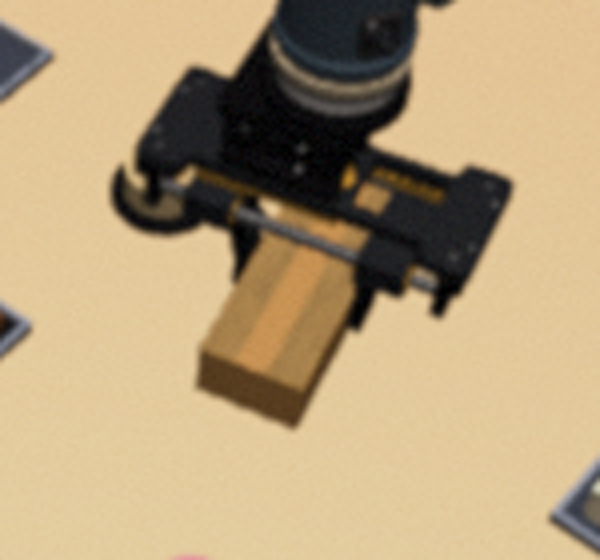

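The carton is held level at crop (280,310). That was my 14th and last picture, so from here I'll check by numbers. Moving to the long tray.

>>> send_rows(commands=[[0, 0, 0, 0.1, -0.2, 0, 0.4], [0, 0, 0.1, 0.3, -0.6, 0, 0.4], [0, 0, 0.3, 0.6, -1.3, 0, 0.4], [0, 0, 0.5, 0.9, -2.1, 0, 0.4], [0, 0, 0.7, 1.3, -3, 0, 0.4], [0, 0, 0.9, 1.6, -3.9, 0, 0.4], [0, 0, 1.1, 2, -4.9, 0, 0.4], [0, 0, 1.3, 2.4, -5.9, 0, 0.4], [0, 0, 1.5, 2.8, -6.9, 0, 0.4], [0, 0, 1.7, 3.2, -7.9, 0, 0.4], [0, 0, 1.9, 3.6, -8.9, 0.2, 0.4], [0, 0, 2.1, 4, -9.8, 0.5, 0.4], [0, 0, 2.3, 4.3, -10.6, 0.8, 0.4], [0, 0, 2.5, 4.5, -11.2, 1.1, 0.4], [0, 0, 2.54, 4.63, -11.5, 1.3, 0.4], [0, 0, 2.54, 4.63, -11.52, 1.34, 0.4], [0, 0, 2.54, 4.63, -11.52, 1.34, 0.4], [0, 0, 2.54, 4.63, -11.52, 1.34, 0.4]])

```text
time_s: 26.8
position: [0.5342, -0.1861, 0.0898]
tcp_rot: [[-0.998, -0.066, -0.001], [-0.066, 0.998, 0.001], [0.001, 0.001, -1.0]]
force: [0.4, 0.3, -3.4]
opening: 0.71
grasp_force: 30.0
```

```bash
python3 d.py 534.5,-187.5,22,93.8
```

```text
534.5,-187.5,22,93.8 [0.014, -0.014, 0.002, -0.009, -0.05, 2.259]
26.8 [ 0.41  0.33 -3.37] 0.709904028025862
```

>>> send_rows(commands=[[0, 0, 0, 0, -0.05, 0.3, 0.4], [0, 0, 0, 0, -0.05, 0.7, 0.4], [0, 0, 0, 0, -0.05, 1.1, 0.4], [0, 0, 0, 0, -0.05, 1.5, 0.4], [0, 0, 0, 0, -0.05, 1.8, 0.4], [0, 0, 0, 0, -0.05, 2, 0.4], [0, 0, 0, 0, -0.05, 2.12, 0.4], [0, 0, 0, 0, -0.05, 2.2, 0.4], [0, 0, 0, 0, -0.05, 2.24, 0.4], [0, 0, 0, 0, -0.05, 2.27, 0.4], [0, 0, 0, 0, -0.05, 2.27, 0.4], [0, 0, 0, 0, -0.05, 2.27, 0.4]])

```text
time_s: 27.8
position: [0.5352, -0.1889, 0.0222]
tcp_rot: [[-0.998, -0.066, 0.001], [-0.066, 0.998, -0.0], [-0.001, -0.0, -1.0]]
force: [0.4, -0.6, -1.1]
opening: 0.712
grasp_force: 30.0
```

>>> send_rows(commands=[[0, 0, 0, 0, 0, 0.02, 0.4], [0, 0, 0, 0, 0, 0.04, 0.4], [0, 0, 0, 0, 0, 0.06, 0.4], [0, 0, 0, 0, 0, 0.07, 0.4], [0, 0, 0, 0, 0, 0.07, 0.4]])

```text
time_s: 28.22
position: [0.5351, -0.1889, 0.0208]
tcp_rot: [[-0.998, -0.066, 0.001], [-0.066, 0.998, -0.0], [-0.001, -0.0, -1.0]]
force: [-0.9, 0.4, 4.1]
opening: 0.714
grasp_force: 30.0
```

The height matches the floor (16.8 + 4 mm) and contact shows in the force. Releasing.

>>> send_rows(commands=[[0, 0, 0, 0, 0, 0.01, 0.72], [0, 0, 0, 0, 0, 0.01, 0.75], [0, 0, 0, 0, 0, 0.01, 0.8], [0, 0, 0, 0, 0, 0, 0.87], [0, 0, 0, 0, 0, 0, 1], [0, 0, 0, 0, 0, 0, 1], [0, 0, 0, 0, 0, -0.3, 1], [0, 0, 0, 0, 0, -1, 1], [0, 0, 0, 0, 0, -2, 1], [0, 0, 0, 0, 0, -3, 1], [0, 0, 0, 0, 0, -4, 1], [0, 0, 0, 0, 0, -5, 1], [0, 0, 0, 0, 0, -5.5, 1], [0, 0, 0, 0, 0, -5.5, 1]])

```text
time_s: 29.38
position: [0.5374, -0.19, 0.1895]
tcp_rot: [[-0.998, -0.066, 0.008], [-0.066, 0.998, -0.005], [-0.008, -0.005, -1.0]]
force: [1.3, -0.6, 0.3]
opening: 0.994
grasp_force: 0.0
```

```bash
python3 d.py 400,120,190,93.8
```

```text
400,120,190,93.8 [-0.062, 0.09, -0.002, 3.885, 10.612, -0.103]
29.3833 [ 1.33 -0.59  0.25] 0.9942277302639541
```

Backing away so the cameras can see every place.

>>> send_rows(commands=[[0, 0, 0, 0.3, 0.8, 0, 1], [0, 0, 0, 0.8, 2, 0, 1], [0, 0, 0, 1.2, 3.2, 0, 1], [0, 0, 0, 1.6, 4.4, 0, 1], [0, 0, 0, 2.1, 5.6, 0, 1], [0, 0, 0, 2.5, 6.8, 0, 1], [0, 0, 0, 2.9, 8, 0, 1], [0, 0, 0, 3.4, 9.2, 0, 1], [0, 0, 0, 3.7, 10.2, 0, 1], [0, 0, 0, 3.88, 10.6, 0, 1], [0, 0, 0, 3.88, 10.6, 0, 1], [0, 0, 0, 3.88, 10.6, 0, 1]])

```text
time_s: 30.38
position: [0.3972, 0.1213, 0.1843]
tcp_rot: [[-0.998, -0.068, -0.001], [-0.068, 0.998, -0.0], [0.001, -0.0, -1.0]]
force: [1.0, -0.4, -0.3]
opening: 0.999
grasp_force: 0.0
```

```bash
python3 - <<'E'
from h import *
# footprints of each object at its expected top height once placed
W={"carton":((534,-187.5),.044,lambda H,S,V:(H<20)&(S>100)&(V<235)),"note":((463,379),.034,lambda H,S,V:(S<60)&(V>120)),"stamp":((666,-8.5),.020,lambda H,S,V:((H<14)|(H>170))&(S>90)),"roll":((481,1.5),.032,lambda H,S,V:(S>25)&(V>90))}
for n in("scene","top"):
    im,K,E=cap(n)
    for o,((x,y),z,f) in W.items():
        p=E[:3,:3]@np.array([x/1e3,y/1e3,z])+E[:3,3]; u=(K@p/p[2])[:2]
        r={"carton":46,"note":20,"stamp":13,"roll":11}[o]; M=np.zeros(im.shape[:2],np.uint8)
        # restrict to the tray's own neighbourhood on the plane
        a=np.radians({"carton":4,"note":2}.get(o,4)); hw={"carton":(92,43),"note":(44,34),"stamp":(32,26),"roll":(36,36)}[o]
        c=np.array([(i*hw[0],j*hw[1]) for i,j in((1,1),(1,-1),(-1,-1),(-1,1))])@np.array([[np.cos(a),np.sin(a)],[-np.sin(a),np.cos(a)]])+[x,y]
        P=np.c_[c/1e3,np.full(4,z)]@E[:3,:3].T+E[:3,3]; q=P@K.T; q=q[:,:2]/q[:,2:]; cv2.fillConvexPoly(M,q.round().astype(np.int32),255)
        m=f(*cv2.split(cv2.cvtColor(im,cv2.COLOR_BGR2HSV))).astype(np.uint8)*255&M
        cs,_=cv2.findContours(m,0,1)
        if cs: k=max(cs,key=cv2.contourArea)[:,0]; print(n,o,rect(plane(K,E,k,z)))
        else: print(n,o,"none")
    m=cv2.bitwise_not(cv2.inRange(cv2.cvtColor(im,cv2.COLOR_BGR2HSV),(12,70,120),(25,150,255)))
    for c in cv2.findContours(m,0,1)[0]:
        if 200<cv2.contourArea(c)<5000: print("   blob",c[:,0].mean(0).round(),cv2.contourArea(c),rect(plane(K,E,c[:,0],.008)))
E
```

```text
scene carton c=(539.5,-182.9) 177.9x80.5 yaw=4.2
scene note c=(467.0,378.9) 82.1x69.4 yaw=0.8
scene stamp c=(663.9,-9.4) 63.1x48.0 yaw=6.4
scene roll c=(479.5,1.2) 74.5x73.2 yaw=-85.7
   blob [297. 292.] 512.5 c=(710.8,230.3) 67.3x58.7 yaw=44.5
   blob [219. 265.] 618.0 c=(790.3,46.4) 73.3x62.0 yaw=-8.7
   blob [412. 265.] 1246.5 c=(460.4,377.9) 110.1x81.6 yaw=1.7
   blob [240. 222.] 562.5 c=(663.9,-13.5) 82.2x72.2 yaw=4.8
   blob [290. 190.] 225.0 c=(489.6,9.0) 72.5x57.3 yaw=-49.3
   blob [160. 192.] 1083.0 c=(744.4,-247.4) 188.1x80.3 yaw=67.1
   blob [228. 168.] 901.5 c=(533.6,-189.9) 195.6x101.2 yaw=3.9
   blob [204. 114.] 586.5 c=(442.3,-409.1) 164.7x75.6 yaw=2.4
   blob [59. 12.] 1964.5 c=(471.5,-1327.5) 434.6x306.6 yaw=-46.8
top carton c=(533.9,-186.7) 155.7x61.2 yaw=3.9
top note c=(462.0,379.5) 67.0x46.8 yaw=0.7
top stamp c=(664.6,-8.6) 48.7x35.3 yaw=-1.6
top roll c=(481.4,1.4) 56.2x55.8 yaw=88.3
   blob [259. 374.] 1122.5 c=(80.6,-5.0) 201.0x69.9 yaw=88.4
   blob [135. 248.] 880.5 c=(463.4,379.8) 109.0x88.6 yaw=1.8
   blob [254. 239.] 439.5 c=(481.6,1.6) 76.3x76.3 yaw=43.4
   blob [380. 244.] 632.5 c=(455.8,-396.9) 136.4x50.9 yaw=0.3
   blob [312. 221.] 1846.5 c=(535.1,-187.3) 199.0x101.0 yaw=3.8
   blob [255. 181.] 476.0 c=(667.2,-8.2) 83.2x68.0 yaw=4.1
   blob [180. 168.] 263.0 c=(718.2,235.9) 60.0x58.7 yaw=-0.5
   blob [238. 145.] 295.5 c=(790.1,46.5) 67.8x53.4 yaw=-8.2
   blob [315. 144.] 626.5 c=(786.9,-208.2) 113.5x82.3 yaw=-42.4
```

In the top view all four things sit within about 3 mm of their tray or spindle centres, with the right footprints. The stapler, pen cup and look-alikes have not moved.

```bash
python3 -c "
from rig import bot; print(bot.hand_in())"
```

```text
the job is handed in; nothing more can be done
None
```

The job is handed in at about 30 s of the 112 s allowed: stamp, tape roll, note block and carton are each in their own place, and the stapler and pen cup are where they were; the carton's final position was checked only by image measurement, as my 14 pictures were used up.

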